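# Drape the tent card over the display rail and hold the spring clip open round its ridge

## Robot

A 7-joint arm with a two-finger parallel gripper is mounted at the origin on the work surface; the furniture and walls round the work are solid. World frame = base frame: x ahead of the robot, y to its left, z up, the work surface at z = 0. Lengths are in m, angles in rad, forces in N, time in s.
With the tool pointing down it reaches from about 0.4 to 0.85 m from the base axis. Payload 4.5 kg.
Tool frame: the origin (TCP) lies between the finger pads, 19 mm behind the fingertips; this is the grasp point; z points along the fingers, y is the line along which they close (so a half turn about z gives the same grasp; the last joint's range is limited). The gripper opens to 88 mm and grips with 3 to 60 N. Pads are 18 mm wide; open, the fingers measure 123 mm over their backs; the gripper's body (75 mm by 187 mm) begins 45 mm behind the grasp point.
Start: joints at [-1.1, 0.689, -0.195, 1.565, 0.157, 0.902, -0.215], TCP at [0.264, 0.566, 0.257] pointing down, gripper open.
Joint ranges: [-3.01, 3.01], [-0.46, 2.08], [-1.47, 1.51], [0.13, 2.56], [-1, 4.14], [0.04, 2.09], [-2.66, 2.66]. Speed limits (rad/s): [2.57, 2.57, 3.14, 3.14, 3.14, 3.14, 3.14].

## Interface

Orientations are given as a unit quaternion [w, x, y, z].
In Python, from workcell import manip gives the robot as it stands.
- The arm moves only by the shell command python3 -m inch 'ROWS'. ROWS is JSON, a list that holds one entry, the list of rows, each a list of 7 numbers: the shift along the tool's x, y, z in mm, then the turn, a rotation vector about the tool's x, y, z in rad, then the finger opening in mm, from 0 to 88.1. A call has 1 to 10 rows; each row is the pose to reach, as a shift and turn from the pose commanded when the call began, along the tool's axes at that moment; what a row does not reach only later rows make up. A row lasts 1/12 s, in which the tool goes at most 41.7 mm and 7.16 degrees, less where a joint would pass 70% of its speed; a pose out of reach is approached as far as the arm can. A call with a gripper value outside its range is refused whole. The fingers move at their own pace and stop on an object; the grip force is fixed at half the most. Time passes only in rows, so rows that repeat a pose let the fingers close. It gives the time, the measured TCP pose, the force, the opening and the grip force at its end, in the units of the state.
- manip.get_state(): the state, without advancing time (a new reading comes with each control period).
- manip.get_image(name): name is "scene" or "top" or "wrist"; returns a dict with "image" (420x560x3 uint8, red, green, blue), "vfov" (degrees; the focal length in pixels is half the picture's height over the tangent of half this angle, whatever the lens; pixels are square), "cx", "cy" (the principal point, pixels), "R" (3x3) and "t" (3): a world point X has camera coordinates R X + t. Camera axes: x right, y down, z forward; pixel columns grow to the right and rows downward; lengths in m; the calibration is good to about 2 mm. The wrist camera is an equidistant fisheye: a pixel r from the principal point sees the ray r / f radians off the axis. A picture is of the moment at which its call begins. There is no depth.
- manip.job_done(): hands the job in; it is judged then, once.
Trained networks look in the newest picture that a camera, given by its name, has taken for a name from the list of things; names that differ only in an ending like _2 or _b are one class to them, and where a whole thing is asked for, a point or a joint stands for the part that bears it (a point fixed in the world has none). Each returns a list of dicts, best first, with "score" (0 to 1); they miss things now and then, are a little off and sometimes report something else, mostly with a low value. They report only what shows in the picture. A call takes as long as a camera call.
- manip.outline_of(query, camera): "pixels" (420x560 bool, what is visible of it) and "xy" ([column, row] in pixels, amid what is visible of it).
The state is a dict: "clock": time; "joints": joint angles; "dq": joint speeds; "joint_efforts": joint torques, N m; "ee_pos": TCP position; "orientation": TCP orientation; "contact_force": force on the tool from outside, world axes, zero at the start; "ft_torque": the same for the moment, N m; "width": finger opening in m; "finger_force": force on a finger pad.
Only numpy, scipy, OpenCV 4.12 (cv2) and the standard library are available. Lean on these libraries where they do the work, as an engineer would, in place of code of your own. Each camera call takes 0.05 s, during which the arm holds its last target. There are 200 camera calls.

## Task

Drape the folded tent card over the bar of the small display rail so that it hangs freely by its ridge from the middle of the bar, and let go of it. Then pick up the spring clip by its two levers, squeeze it wide open and hold it in the air from above with its gaping jaws on either side of the card's ridge, about the middle of the card and square to it, not touching the card or the rail. Finish like that, ready to clip it on but still holding the clip squeezed open; leave the other things on the table where they stand.

Things in the scene. Friction and masses are not known exactly. Their poses are not given: they have to be found in the camera images.
- rail: small display rail of dark steel, fixed: one level bar along its y axis (7 mm thick, axis 140 mm above the table) between two posts (11 mm thick, 85 mm to either side of the middle, no higher than the bar) on disc feet 70 mm wide. Origin on the table below the middle of the bar; z up; may be turned about the vertical.
- rail_mid (a point): the middle of the bar, on its axis, 140 mm above the table; axes as the rail's.
- tent_card: rigid folded tent card, brown board 3 mm thick, pale panel each side, 60 g, 95 mm tall, standing on its legs. y along the ridge (90 mm long). The top 26 mm is a straight-sided ridge 16 mm thick across x, 10 mm clear inside, open below; then the legs flare to 46 mm across x at the feet. Origin: centre of its underside; z up.
- card_ridge (a point): centre of the flat top (3 mm thick) of the card's ridge, 95 mm above the card's underside; axes as the card's. When the card hangs on the bar this is 6.5 mm above the bar's axis.
- clip: steel spring clip, 90 g, standing on its shut jaws, two levers up. Origin: centre of its underside, between the jaw tips; z up; y along the hinge barrel (8 mm thick, 46 mm long, 50 mm above the origin). Below it two bowed jaws 50 mm wide in y, 26 mm across x when shut. Same either way round.
- clip_levers (a point): midway between the two levers, 80 mm above the clip's origin, a good height for the TCP. The levers are 36 mm wide in y and splay in x: 52 mm over their outer faces at the top edges, 90 mm above the origin. Pushed together along x they open the jaws; at the stop the levers are parallel, upright, 24 mm over their outer faces, tops 96 mm above the origin. Axes as the clip's.
- clip_mouth (a point): midway between the jaw tips, 3 mm above the clip's origin, level with the tips when open; axes as the clip's. At the stop the tips gape 31 mm inside and the jaws are 56 mm across x outside; a ridge can then stand 40 mm deep between them before it meets the barrel.
- clip_jaw (a joint): how far each half of the clip is turned open, rad: 0 shut, 0.32 at the stop (both alike). The spring takes about 3 N on each lever to start and 7 N at the stop, and shuts the clip when the levers are let go.
- jar: small dark balm jar, 56 mm wide, 48 mm tall; a bystander. Origin at the centre of its underside.
- vase: round white bud vase, 110 mm wide, 129 mm tall; a bystander. Origin at the centre of its underside.
- book: dark striped gift book lying flat, 100x140x30 mm; a bystander. Origin at the centre of its underside.
- coaster: round coaster, 100 mm wide, 9 mm thick; a bystander. Origin at the centre of its underside.
- coupe: stemmed cocktail glass, 103 mm wide, 150 mm tall; a bystander. Origin at the centre of its underside.

How it is judged:
On the way:
1. the tent card hangs by its ridge from the bar, let go (z of card_ridge in the frame of rail_mid between 0.003 and 0.01 m and x of card_ridge in the frame of rail_mid between -0.008 and 0.008 m and y of card_ridge in the frame of rail_mid between -0.035 and 0.035 m and angle between tent_card's own z axis and vertical below 0.2 rad and angle between the y axis of tent_card and the y axis of rail, either way round below 0.3 rad and contact force between the fingers and tent_card below 0.2 N), for 0.3 s.
At the end, for the whole second after the job is handed in: Card untouched by fingers, ridge 3-10 mm over bar axis, 8 mm across, 35 mm along of mid-bar, tilt <0.2, square <0.3 rad; fingers hold clip (>3 N) open >0.24 rad, at rest, mouth 6-35 mm below ridge top, 8 mm across, 25 mm along of its middle, tilt and yaw <0.25 rad, on card and rail <0.5 N (all of step 1 and value of joint clip_jaw above 0.24 rad and z of clip_mouth in the frame of card_ridge between -0.035 and -0.006 m and x of clip_mouth in the frame of card_ridge between -0.008 and 0.008 m and y of clip_mouth in the frame of card_ridge between -0.025 and 0.025 m and angle between the y axis of clip and the y axis of tent_card, either way round below 0.25 rad and angle between clip's own z axis and vertical below 0.25 rad and contact force between clip and the fingers above 3 N and contact force between clip and tent_card below 0.5 N and contact force between clip and rail below 0.5 N and linear speed of clip below 0.03 m/s and linear speed of tent_card below 0.05 m/s); the arm keeps its last pose, push and grip.
It fails at once if a bystander is pushed more than 30 mm from its place or tipped over (distance of any of jar, vase, book, coaster, coupe from where it was at the start of the episode above 0.03 m or angle between any of jar, vase, book, coaster, coupe's own z axis and vertical above 0.5 rad).
It also fails if it takes over 48 s, if anything falls off the work surface, if the arm or the gripper's body presses on something with over 40 N, if the wrist force passes 120 N, or if a joint passes its speed limit or range.

## Working session

There is one attempt and no reset: what is moved stays moved. The work goes in short steps, Python scripts to look and compute and a shell command to move; the robot and the scene stay as the last step left them, time stands still between calls to the robot, and variables do not carry over. Pictures are saved under pics/ and viewed, at most 12 in all, crops included, and the job is handed in when it is done.

```bash
mkdir -p pics
cat > h.py <<'E'
import numpy as np, cv2
from workcell import manip
def snap(n,f=None):
    im=manip.get_image(n)
    if f: cv2.imwrite('pics/'+f,im['image'][:,:,::-1])
    return im
def foc(c): return 210/np.tan(np.radians(c['vfov'])/2)
def proj(c,X,fish=False):
    p=(np.atleast_2d(X)@np.array(c['R']).T)+c['t']; f=foc(c)
    if fish:
        r=np.hypot(p[:,0],p[:,1]); th=np.arctan2(r,p[:,2]); k=f*th/np.maximum(r,1e-9)
        return np.c_[c['cx']+k*p[:,0],c['cy']+k*p[:,1]]
    return np.c_[c['cx']+f*p[:,0]/p[:,2],c['cy']+f*p[:,1]/p[:,2]]
def unproj(c,uv,z,fish=False):
    uv=np.atleast_2d(uv).astype(float); f=foc(c); d=(uv-[c['cx'],c['cy']])/f
    if fish:
        r=np.linalg.norm(d,axis=1,keepdims=True); d=np.c_[d*np.sinc(r/np.pi),np.cos(r)]
    else: d=np.c_[d,np.ones(len(d))]
    R=np.array(c['R']); d=d@R; o=-R.T@np.array(c['t'])
    return o+d*((z-o[2])/d[:,2])[:,None]
E
python3 - <<'E'
from h import *
s=manip.get_state(); print(s)
for n in ['scene','top','wrist']:
    c=snap(n,n+'0.png'); print(n,c['vfov'],c['cx'],c['cy'],np.round(-np.array(c['R']).T@c['t'],3))
    for q in ['rail','tent_card','clip','clip_levers','jar','vase','book','coaster','coupe']:
        for o in manip.outline_of(q,n)[:2]:
            m=o['pixels'].astype(np.uint8); ys,xs=np.nonzero(m)
            print(q,round(o['score'],2),np.round(o['xy']),m.sum(),(xs.min(),xs.max(),ys.min(),ys.max()) if len(xs) else '', np.round(cv2.minAreaRect(np.c_[xs,ys].astype(np.float32))[1:][0]) if len(xs) else '')
            np.save(f'pics/{n}_{q}.npy',m) if o is manip else None
a=[cv2.imread(f'pics/{n}0.png') for n in ['scene','top']]
E
```

```text
{'clock': 0.0, 'joints': array([-1.10021876,  0.68997562, -0.19449885,  1.5663536 ,  0.15731331,
        0.902527  , -0.21511049]), 'dq': array([ 9.32254966e-04,  4.35118231e-04, -8.75286345e-04,  1.81856517e-05,
        9.21354570e-04, -3.95262087e-04, -6.08403975e-05]), 'joint_efforts': array([ 3.67254179e-04, -5.27579927e+01, -1.26674037e+00, -1.53432155e+01,
       -5.25677903e-02,  6.60976366e-03,  1.74684319e-04]), 'ee_pos': array([0.26418487, 0.56574423, 0.25661231]), 'orientation': array([-1.23264475e-04,  2.16621878e-01,  9.76255134e-01, -9.27448443e-04]), 'contact_force': array([ 0.00495077,  0.18617241, -0.45925222]), 'ft_torque': array([-0.00132064,  0.0207198 , -0.02685008]), 'finger_force': 0.0, 'width': 0.08818863033616428}
scene 46.53106613338796 284.39776852691546 214.9217766683197 [-0.217 -0.775  0.838]
rail 0.87 [243. 199.] 1119 (np.int64(200), np.int64(259), np.int64(156), np.int64(237)) [89. 42.]
rail 0.63 [413. 300.] 1477 (np.int64(384), np.int64(436), np.int64(274), np.int64(325)) [54. 46.]
tent_card 0.64 [295. 255.] 1169 (np.int64(274), np.int64(311), np.int64
[... 1375 characters left out ...]
4(188), np.int64(226)) [38. 38.]
jar 0.69 [298. 252.] 338 (np.int64(286), np.int64(306), np.int64(243), np.int64(262)) [19. 20.]
jar 0.56 [350. 206.] 322 (np.int64(336), np.int64(358), np.int64(198), np.int64(218)) [19. 21.]
vase 0.66 [396. 204.] 1233 (np.int64(377), np.int64(416), np.int64(188), np.int64(226)) [38. 39.]
book 0.69 [349. 183.] 1710 (np.int64(324), np.int64(374), np.int64(165), np.int64(202)) [50. 36.]
coaster 0.86 [298. 182.] 860 (np.int64(281), np.int64(314), np.int64(165), np.int64(197)) [33. 32.]
coupe 0.85 [155. 156.] 1519 (np.int64(130), np.int64(176), np.int64(136), np.int64(181)) [51. 39.]
wrist 65.70646984690485 280.1711743833024 209.45696718243704 [0.189 0.601 0.385]
```

View pics/scene0.png

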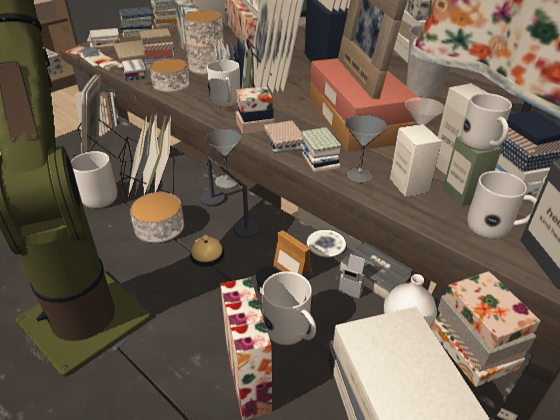

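View pics/top0.png

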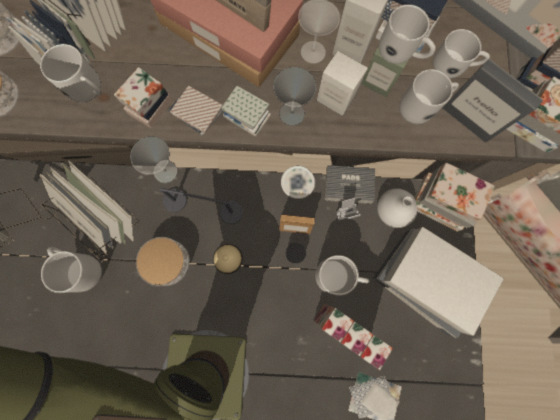

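The scene shows the rail posts at about (210,180) and (245,215), with the coupe (223,155) behind it. The orange card is at (293,253), the clip at (352,275) beside the book (378,260), and the vase at (410,300). The top view agrees: the bar runs from (173,198) to (232,212), the card is at (297,223), the jar at (297,252), and the clip at (348,208) just below the book.

Run:
```python
from h import *
from scipy.spatial.transform import Rotation as Ro
c=snap('top'); s=snap('scene')
hz=dict(rail=.14,tent_card=.09,clip=.085,jar=.048,vase=.06,book=.03,coaster=.009,coupe=.15)
for q,z in hz.items():
    o=manip.outline_of(q,'top')
    if not o: print(q,'none');continue
    ys,xs=np.nonzero(o[0]['pixels']); r=cv2.minAreaRect(np.c_[xs,ys].astype(np.float32)); b=cv2.boxPoints(r)
    W=unproj(c,b,z)[:,:2]; print(q,np.round(unproj(c,[[xs.mean(),ys.mean()]],z)[0],3),'box',np.round(W*1000).astype(int).tolist())
print('axes img->world', np.round(np.array(c['R']),2).tolist())
print('top posts',np.round(unproj(c,[[172,198],[232,212]],.14),3).tolist())
for z,n in ((.14,'bar'),): print('scene tops',np.round(unproj(s,[[211,160],[247,184]],z),3).tolist())
st=manip.get_state(); print(np.round(Ro.from_quat(np.roll(st['orientation'],-1)).as_matrix(),3).tolist())
# crops enlarged
A=c['image'][130:280,120:400]; B=s['image'][130:310,190:450]
f=lambda a,w,h: cv2.resize(np.clip((a/255.)**.55*255,0,255).astype(np.uint8),(w,h),interpolation=cv2.INTER_CUBIC)
cv2.imwrite('pics/topcrop.png',f(A,800,428)[:,:,::-1]); cv2.imwrite('pics/scenecrop.png',f(B,800,554)[:,:,::-1])
```

```text
rail [0.44  0.023 0.14 ] box [[426, 138], [486, 132], [448, -88], [389, -79]]
tent_card [ 0.409 -0.223  0.09 ] box [[388, -176], [434, -178], [431, -271], [385, -268]]
clip [ 0.457 -0.362  0.085] box [[475, -324], [492, -379], [442, -391], [426, -337]]
jar [ 0.335 -0.228  0.048] box [[360, -201], [363, -256], [311, -258], [309, -203]]
vase [ 0.473 -0.504  0.06 ] box [[469, -428], [550, -504], [475, -579], [396, -503]]
book [ 0.543 -0.376  0.03 ] box [[488, -302], [600, -303], [601, -452], [490, -448]]
coaster none
coupe [0.553 0.156 0.15 ] box [[586, 233], [630, 144], [508, 84], [466, 171]]
axes img->world [[0.05, -1.0, 0.0], [-0.98, -0.05, -0.2], [0.2, 0.0, -0.98]]
top posts [[0.453, 0.099, 0.14], [0.423, -0.057, 0.14]]
scene tops [[0.472, 0.11, 0.14], [0.46, -0.039, 0.14]]
[[-0.906, 0.423, 0.0], [0.423, 0.906, 0.0], [-0.0, 0.0, -1.0]]
```

View pics/topcrop.png

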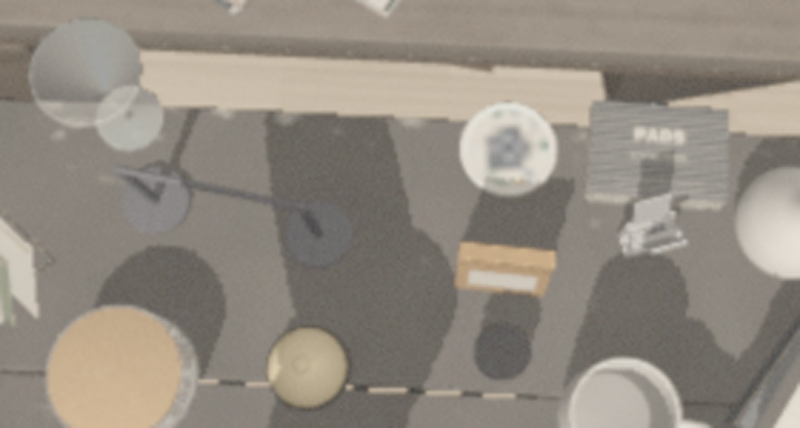

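View pics/scenecrop.png

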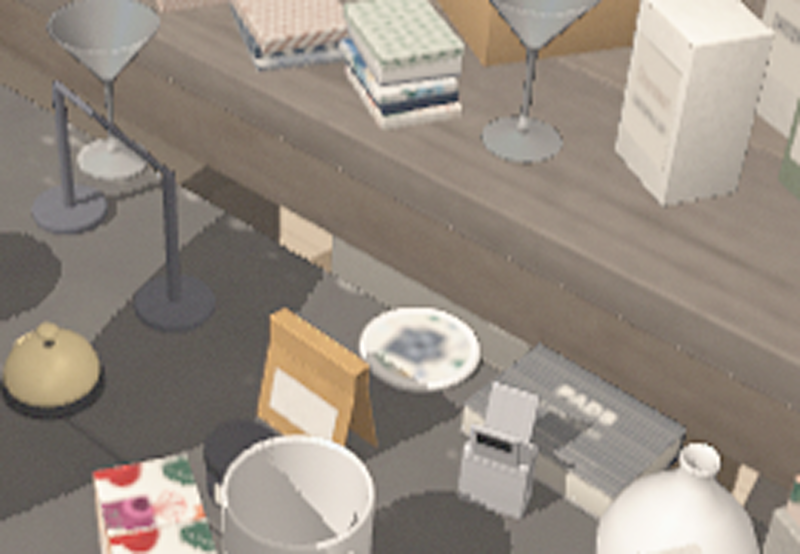

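The bar runs from about (120,172) to (305,210) in the top crop and from (62,90) to (168,172) in the scene crop. The card's ridge and the clip's barrel both lie nearly along world y, and the coupe is just beyond the rail's far post. I'll move above the rail to look with the wrist camera.

```bash
python3 -m inch '[[[-100,-104,-40,0,0,0.2,88],[-200,-208,-50,0,0,0.4,88],[-300,-312,-50,0,0,0.6,88],[-400,-416,-50,0,0,0.8,88],[-400,-416,-50,0,0,1.0,88],[-400,-416,-50,0,0,1.134,88],[-400,-416,-50,0,0,1.134,88],[-400,-416,-50,0,0,1.134,88],[-400,-416,-50,0,0,1.134,88],[-400,-416,-50,0,0,1.134,88]]]'
```

```text
clock: 2.83
ee_pos: [0.3985, 0.1729, 0.2976]
orientation: [0.0, 0.709, 0.705, 0.0]
contact_force: [1.6, 0.3, 0.1]
width: 0.0883
finger_force: 0.0
```

```bash
python3 -m inch '[[[-40,10,0,0,0,0,88],[-80,20,0,0,0,0,88],[-120,30,0,0,0,0,88],[-160,40,0,0,0,0,88],[-200,45,0,0,0,0,88],[-223,45,0,0,0,0,88],[-223,45,0,0,0,0,88],[-223,45,0,0,0,0,88],[-223,45,0,0,0,0,88]]]'
python3 - <<'E'
from h import *
c=snap('wrist','w1.png'); print(np.round(-np.array(c['R']).T@c['t'],3)); np.savez('pics/w1.npz',R=c['R'],t=c['t'],cx=c['cx'],cy=c['cy'],vfov=c['vfov'])
for q in ['rail','tent_card','clip','coupe']:
    for o in manip.outline_of(q,'wrist')[:1]:
        ys,xs=np.nonzero(o['pixels']); print(q,round(o['score'],2),np.round(o['xy']),xs.min(),xs.max(),ys.min(),ys.max())
print(manip.get_state()['clock'],manip.get_state()['ee_pos'])
t=snap('top');s=snap('scene')
print(np.round(unproj(t,[[162,190.3],[226.8,203.6]],.14),3).tolist()); print(np.round(unproj(s,[[210.1,159.2],[244.6,185.9]],.14),3).tolist())
E
```

```text
clock: 3.58
ee_pos: [0.4432, -0.0472, 0.2972]
orientation: [-0.0, 0.707, 0.708, 0.0]
contact_force: [-1.2, -0.4, 0.7]
width: 0.0881
finger_force: 0.0
[0.442 0.035 0.425]
rail 0.64 [297.  92.] 257 333 0 193
tent_card 0.94 [263. 296.] 250 281 260 324
clip 0.86 [291. 369.] 274 303 354 382
coupe 0.94 [393.  11.] 345 460 0 37
3.8333 [ 0.44318474 -0.04705875  0.29713852]
[[0.472, 0.127, 0.14], [0.445, -0.042, 0.14]]
[[0.473, 0.115, 0.14], [0.45, -0.041, 0.14]]
```

View pics/w1.png

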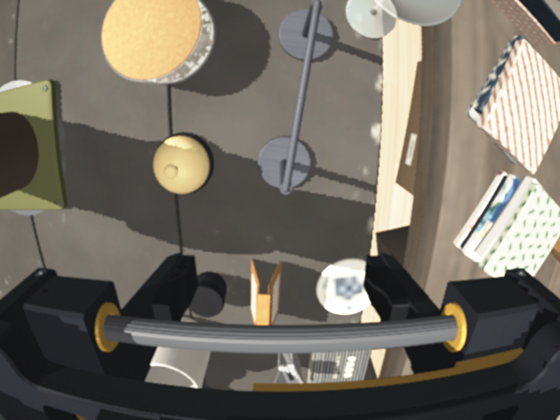

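The wrist view shows the bar from about (317,4) to (288,189). The card's ridge is at (264,305) and the jar at (208,293), both partly behind the gripper.

Run:
```python
from h import *
c=dict(np.load('pics/w1.npz')); im=cv2.imread('pics/w1.png')
a,b=unproj(c,[[317,4],[288,189]],.14,True); d=a-b; print(a,b,np.linalg.norm(d),'heading dev (deg, from +y)',np.degrees(np.arctan2(d[0],d[1])),'mid',(a+b)/2)
# several bar pts: pick dark bar centres along rows
for r in (60,80,100,120,140):
    g=cv2.GaussianBlur(cv2.cvtColor(im,cv2.COLOR_BGR2GRAY),(0,0),1)[r,280:330]; print(r,g.tolist()[5:40])
```

```text
[0.47385225 0.12747778 0.14      ] [ 0.44919885 -0.0400566   0.14      ] 0.16933859385618671 heading dev (deg, from +y) 8.371240441644934 mid [0.46152555 0.04371059 0.14      ]
60 [120, 120, 121, 121, 121, 121, 121, 121, 121, 120, 117, 114, 111, 108, 106, 103, 99, 99, 109, 127, 144, 149, 141, 123, 102, 84, 73, 72, 74, 77, 79, 79, 79, 79, 79]
80 [121, 121, 122, 122, 123, 123, 124, 124, 124, 124, 123, 123, 123, 122, 123, 130, 142, 151, 149, 135, 115, 98, 91, 98, 111, 120, 122, 122, 122, 122, 122, 122, 122, 122, 122]
100 [121, 121, 121, 121, 121, 121, 121, 121, 121, 120, 121, 125, 135, 147, 153, 146, 128, 108, 94, 92, 102, 114, 120, 122, 122, 122, 122, 122, 122, 122, 122, 122, 123, 123, 123]
120 [122, 122, 122, 122, 122, 122, 122, 123, 129, 140, 150, 150, 138, 120, 101, 91, 96, 110, 120, 124, 125, 125, 125, 125, 125, 125, 125, 125, 124, 124, 123, 123, 124, 124, 123]
140 [135, 135, 134, 132, 131, 135, 143, 149, 145, 131, 112, 93, 83, 83, 88, 92, 95, 100, 107, 115, 120, 123, 125, 126, 126, 127, 127, 127, 127, 128, 128, 128, 128, 128, 128]
```

```bash
python3 -m inch '[[[-40,0,0,0,0,0,88],[-80,0,0,0,0,0,88],[-120,0,0,0,0,0,88],[-160,0,0,0,0,0,88],[-200,0,0,0,0,0,88],[-240,0,0,0,0,0,88],[-280,0,0,0,0,0,88],[-320,0,0,0,0,0,88],[-360,0,0,0,0,0,88],[-383,0,0,0,0,0,88]]]'
python3 -m inch '[[[-4,0,0,0,0,0,88],[-4,0,0,0,0,0,88],[-4,0,0,0,0,0,88]]]'
python3 - <<'E'
from h import *
c=snap('wrist','w2.png'); print(np.round(-np.array(c['R']).T@c['t'],3)); np.savez('pics/w2.npz',R=c['R'],t=c['t'],cx=c['cx'],cy=c['cy'],vfov=c['vfov'])
for q in ['tent_card','clip']:
    for o in manip.outline_of(q,'wrist')[:1]:
        ys,xs=np.nonzero(o['pixels']); print(q,round(o['score'],2),np.round(o['xy']),xs.min(),xs.max(),ys.min(),ys.max())
print(manip.get_state()['clock'],manip.get_state()['ee_pos'])
im=cv2.imread('pics/w2.png'); P=proj(c,[[.409,-.223,.095],[.457,-.362,.06]],True); print(P)
out=[cv2.resize(im[int(v)-45:int(v)+45,int(u)-45:int(u)+45],(400,400),interpolation=cv2.INTER_CUBIC) for u,v in P if 45<v<375]
cv2.imwrite('pics/w2c.png',np.hstack(out)); print([(int(u)-45,int(v)-45) for u,v in P])
E
```

```text
clock: 4.77
ee_pos: [0.4417, -0.4363, 0.2969]
orientation: [0.001, 0.708, 0.706, -0.001]
contact_force: [0.9, -1.0, 0.4]
width: 0.088
finger_force: 0.0
clock: 5.02
ee_pos: [0.4436, -0.4337, 0.2967]
orientation: [-0.001, 0.707, 0.708, 0.001]
contact_force: [-0.5, 0.2, 0.1]
width: 0.088
finger_force: 0.0
[ 0.443 -0.352  0.425]
tent_card 0.66 [263.  16.] 244 281 0 45
clip 0.77 [296. 123.] 268 322 100 147
5.1667 [ 0.44401219 -0.4331434   0.29721012]
[[247.01984132 -14.73479573]
 [293.35381829 114.88936984]]
[(202, -59), (248, 69)]
```

View pics/w2c.png

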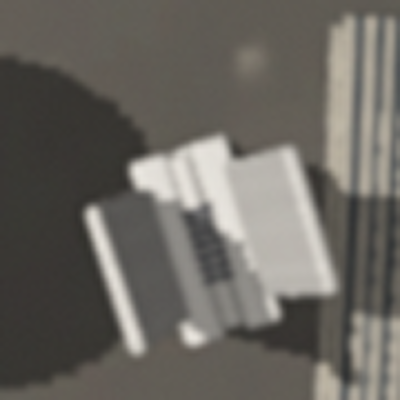

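The crop shows the clip's lever edges running (92,208)–(137,352) and (292,150)–(332,292). The card is at the top edge of the full picture, around (263,16), so I'll step back over it.

```bash
python3 -m inch '[[[40,-10,0,0,0,0,88],[80,-20,0,0,0,0,88],[113,-30,0,0,0,0,88],[113,-30,0,0,0,0,88],[113,-30,0,0,0,0,88],[113,-30,0,0,0,0,88]]]'
python3 - <<'E'
from h import *
c=dict(np.load('pics/w2.npz'))
L=unproj(c,np.array([[92,208],[137,352],[292,150],[332,292]])/4.444+[248,69],.09,True); print(L.round(4).tolist()); d=L[0]-L[1]+L[2]-L[3]
print('clip',L.mean(0),'heading dev from +y',np.degrees(np.arctan2(d[0],d[1])),'gap',np.linalg.norm(L[0]+L[1]-L[2]-L[3])/2)
c=snap('wrist','w3.png'); print(np.round(-np.array(c['R']).T@c['t'],3)); np.savez('pics/w3.npz',R=c['R'],t=c['t'],cx=c['cx'],cy=c['cy'],vfov=c['vfov'])
im=c['image'][:,:,::-1]
for o in manip.outline_of('tent_card','wrist')[:1]:
    ys,xs=np.nonzero(o['pixels']); print(round(o['score'],2),xs.min(),xs.max(),ys.min(),ys.max())
P=proj(c,[[.409,-.223,.095]],True)[0].astype(int); print(P-65)
cv2.imwrite('pics/w3c.png',cv2.resize(im[max(P[1]-65,0):P[1]+65,P[0]-65:P[0]+65],(585,585),interpolation=cv2.INTER_CUBIC))
print(manip.get_state()['clock'],manip.get_state()['ee_pos'])
E
```

```text
clock: 5.67
ee_pos: [0.4139, -0.3224, 0.2978]
orientation: [0.001, 0.707, 0.708, 0.0]
contact_force: [-0.2, -0.2, 0.1]
width: 0.0875
finger_force: 0.0
[[0.4308, -0.3621, 0.09], [0.4411, -0.3957, 0.09], [0.4764, -0.3483, 0.09], [0.4862, -0.3812, 0.09]]
clip [ 0.458626   -0.37184706  0.09      ] heading dev from +y -16.802832532206278 gap 0.047555971991514956
[ 0.413 -0.24   0.425]
0.71 267 305 49 136
[211  22]
5.7667 [ 0.41371785 -0.3235666   0.29742641]
```

View pics/w3c.png

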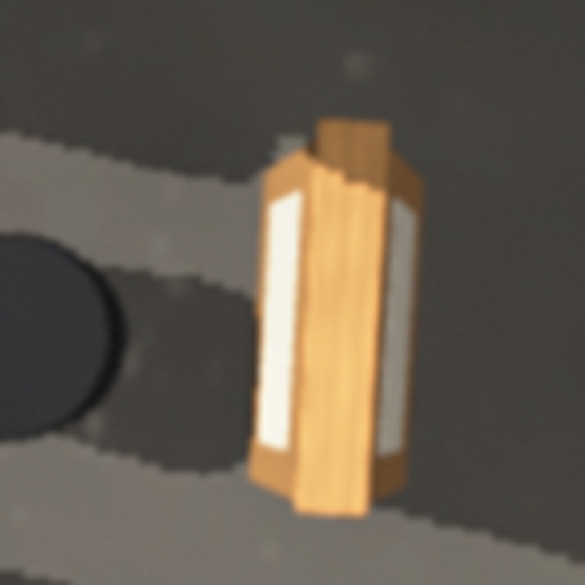

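The card's ridge top has corners at (317,120), (391,122), (295,515) and (370,517) in the crop.

Run:
```python
from h import *
c=dict(np.load('pics/w3.npz'))
L=unproj(c,np.array([[317,120],[295,515],[391,122],[370,517]])/4.5+[211,22],.095,True)
d=L[0]-L[1]+L[2]-L[3]; m=L.mean(0)
print(L.round(4).tolist(),m,'dev',np.degrees(np.arctan2(d[0],d[1])),'len',np.linalg.norm(d)/2,'w',np.linalg.norm(L[0]-L[2]))
print('jar', manip.get_state()['ee_pos'], m[:2]-manip.get_state()['ee_pos'][:2])
```

```text
[[0.4143, -0.1826, 0.095], [0.4094, -0.2725, 0.095], [0.4306, -0.1829, 0.095], [0.4263, -0.2729, 0.095]] [ 0.42013976 -0.22774627  0.095     ] dev 2.919542287096184 len 0.0900132212312212 w 0.016292632605779754
jar [ 0.41371785 -0.3235666   0.29742641] [0.00642191 0.09582032]
```

```bash
python3 -m inch '[[[38,3,0,0,0,0.05,70],[75,6,20,0,0,0.05,60],[96,6,60,0,0,0.05,50],[96,6,100,0,0,0.05,45],[96,6,130,0,0,0.05,45],[96,6,130,0,0,0.05,45],[96,6,130,0,0,0.05,45],[96,6,130,0,0,0.05,45]]]'
python3 - <<'E'
from h import *
s=manip.get_state();print(s['ee_pos'],s['orientation'])
c=snap('wrist','w4.png')
E
```

```text
clock: 6.43
ee_pos: [0.4201, -0.2278, 0.1683]
orientation: [0.001, 0.725, 0.689, 0.0]
contact_force: [-0.5, 1.5, 0.7]
width: 0.0452
finger_force: 0.0
[ 0.42010414 -0.22784715  0.16825672] [1.21659687e-03 7.25131610e-01 6.88609184e-01 2.43954682e-04]
```

```bash
python3 -m inch '[[[0,0,30,0,0,0,40],[0,0,55,0,0,0,40],[0,0,70,0,0,0,40],[0,0,79,0,0,0,40],[0,0,79,0,0,0,40],[0,0,79,0,0,0,10],[0,0,79,0,0,0,5],[0,0,79,0,0,0,0],[0,0,79,0,0,0,0],[0,0,79,0,0,0,0]]]'
```

```text
clock: 7.32
ee_pos: [0.4198, -0.2266, 0.0889]
orientation: [0.001, 0.725, 0.689, 0.0]
contact_force: [0.8, -0.1, 5.8]
width: 0.0157
finger_force: 30.0
```

```bash
python3 -m inch '[[[0,0,-35,0,0,0,0],[0,0,-75,0,0,0,0],[0,0,-115,0,0,0,0],[0,0,-150,0,0,0,0],[0,0,-176,0,0,0,0],[0,0,-176,0,0,0,0]]]'; python3 -m inch '[[[30,3,0,0,0,0.02,0],[70,7,0,0,0,0.04,0],[110,11,0,0,0,0.06,0],[150,15,0,0,0,0.08,0],[190,19,0,0,0,0.096,0],[225,22,0,0,0,0.096,0],[255,25,0,0,0,0.096,0],[272,27,0,0,0,0.096,0],[272,27,0,0,0,0.096,0],[272,27,0,0,0,0.096,0]]]'
python3 - <<'E'
from h import *
c=snap('wrist','w5.png'); np.savez('pics/w5.npz',R=c['R'],t=c['t'],cx=c['cx'],cy=c['cy'],vfov=c['vfov'])
s=manip.get_state();print(s['ee_pos'],s['orientation'],s['width'],s['clock'])
E
```

```text
clock: 7.82
ee_pos: [0.4213, -0.2276, 0.269]
orientation: [0.005, 0.725, 0.689, 0.002]
contact_force: [1.1, -0.4, -0.6]
width: 0.0156
finger_force: 30.0
clock: 8.65
ee_pos: [0.4591, 0.0445, 0.2635]
orientation: [-0.0, 0.756, 0.655, -0.001]
contact_force: [0.8, 0.2, 0.1]
width: 0.0154
finger_force: 30.0
[0.45901369 0.04316129 0.26363453] [-1.05100478e-04  7.56866402e-01  6.53569074e-01 -8.39125219e-04] 0.0158062490166031 8.7
```

View pics/w5.png

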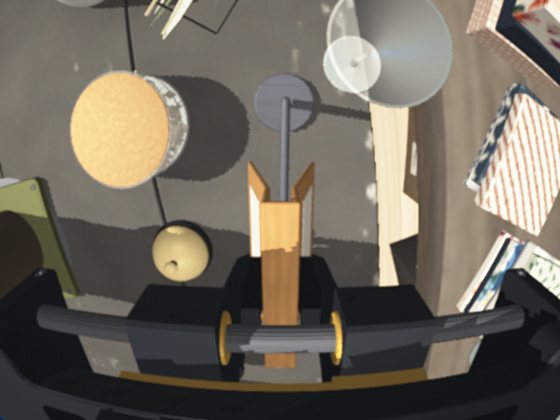

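The bar runs from about (285,100) to (285,190), between the card's splayed legs. The ridge's near end spans (261,203)–(300,203).

Run:
```python
from h import *
from scipy.spatial.transform import Rotation as Ro
c=dict(np.load('pics/w5.npz')); im=cv2.imread('pics/w5.png'); g=cv2.GaussianBlur(cv2.cvtColor(im,cv2.COLOR_BGR2GRAY).astype(float),(0,0),.7)
s=manip.get_state(); R=Ro.from_quat(np.roll(s['orientation'],-1)).as_matrix(); p=s['ee_pos']
print(R.round(3).tolist())
for r in (135,160,185): print(r, g[r,272:300].astype(int).tolist())
for r in (205,212,220,230,240): print(r, im[r,254:310,0].tolist())
```

```text
[[0.146, 0.989, -0.001], [0.989, -0.146, -0.001], [-0.001, -0.001, -1.0]]
135 [119, 119, 119, 120, 120, 120, 119, 118, 121, 132, 143, 145, 135, 120, 101, 84, 80, 95, 113, 121, 123, 123, 123, 123, 123, 123, 123, 123]
160 [118, 119, 119, 119, 119, 119, 118, 118, 123, 133, 140, 139, 129, 113, 94, 82, 86, 102, 115, 120, 121, 121, 121, 121, 121, 121, 120, 120]
185 [115, 115, 115, 116, 117, 118, 119, 122, 128, 136, 139, 133, 122, 104, 86, 80, 93, 110, 118, 119, 118, 115, 108, 98, 88, 81, 80, 83]
205 [237, 237, 239, 241, 224, 155, 114, 122, 126, 123, 121, 122, 123, 126, 125, 126, 125, 125, 124, 121, 120, 118, 117, 118, 119, 120, 121, 123, 124, 124, 125, 125, 122, 122, 121, 122, 121, 123, 122, 122, 122, 123, 123, 121, 109, 86, 61, 60, 89, 124, 138, 137, 132, 131, 133, 135]
212 [238, 238, 239, 240, 230, 170, 124, 123, 126, 124, 123, 123, 124, 125, 125, 128, 128, 128, 126, 124, 122, 121, 120, 119, 120, 121, 122, 123, 126, 127, 128, 127, 127, 125, 125, 124, 123, 121, 121, 120, 120, 123, 121, 118, 105, 80, 58, 66, 105, 136, 140, 134, 132, 133, 134, 132]
220 [238, 238, 239, 239, 229, 173, 126, 124, 128, 124, 122, 123, 125, 126, 130, 130, 131, 130, 129, 126, 125, 122, 122, 120, 120, 121, 122, 123, 125, 127, 128, 128, 127, 126, 125, 123, 123, 120, 120, 120, 120, 120, 120, 116, 100, 74, 55, 73, 121, 149, 142, 133, 133, 134, 134, 129]
230 [238, 239, 240, 240, 233, 186, 133, 124, 127, 125, 122, 121, 122, 124, 126, 127, 129, 130, 128, 126, 126, 124, 123, 121, 121, 121, 122, 124, 125, 127, 127, 127, 126, 125, 123, 121, 120, 119, 119, 120, 119, 120, 119, 112, 93, 68, 55, 80, 124, 147, 142, 134, 134, 133, 133, 129]
240 [238, 238, 238, 239, 237, 211, 150, 120, 126, 126, 122, 119, 117, 118, 119, 122, 123, 126, 125, 125, 124, 121, 120, 119, 118, 119, 121, 122, 124, 126, 127, 128, 125, 124, 122, 121, 120, 119, 120, 121, 123, 124, 119, 108, 85, 63, 60, 91, 129, 143, 137, 134, 132, 133, 133, 123]
```

Run:
```python
from h import *
from scipy.spatial.transform import Rotation as Ro
c=dict(np.load('pics/w5.npz')); s=manip.get_state(); R=Ro.from_quat(np.roll(s['orientation'],-1)).as_matrix(); p=s['ee_pos']
B=(unproj(c,[[281,135],[289.1,135],[280.8,160],[289,160],[280.2,185],[288.3,185]],.14,True)-p)@R*1000
K=(unproj(c,[[259.2,205],[298.9,205],[259.3,212],[298.7,212],[259.3,220],[298.4,220],[259.6,230],[298,230],[259.9,240],[297.8,240]],p[2]+.006,True)-p)@R*1000
print(B.round(1).tolist()); print(K.round(1).tolist())
b=(B[::2]+B[1::2])/2; k=(K[::2]+K[1::2])/2; print('bar mid',b.round(1).tolist(),'ridge',k.round(1).tolist())
print('slopes',np.polyfit(b[:,0],b[:,1],1),np.polyfit(k[:,0],k[:,1],1))
```

```text
[[60.3, -0.7, 123.6], [60.4, 5.6, 123.6], [40.7, -0.8, 123.6], [40.7, 5.6, 123.6], [20.5, -1.2, 123.6], [20.5, 5.2, 123.6]]
[[44.9, -9.5, -6.0], [45.0, 6.1, -6.1], [42.0, -9.5, -6.0], [42.1, 6.1, -6.1], [38.6, -9.5, -6.0], [38.7, 6.1, -6.1], [34.3, -9.5, -6.0], [34.4, 6.0, -6.0], [29.9, -9.5, -6.0], [30.0, 6.0, -6.0]]
bar mid [[60.4, 2.4, 123.6], [40.7, 2.4, 123.6], [20.5, 2.0, 123.6]] ridge [[44.9, -1.7, -6.0], [42.0, -1.7, -6.0], [38.7, -1.7, -6.0], [34.4, -1.8, -6.0], [29.9, -1.7, -6.0]]
slopes [0.01083644 1.85813919] [ 0.005502   -1.92098802]
```

```bash
python3 -m inch '[[[0,4,25,0,0,0,0],[0,4,50,0,0,0,0],[0,4,70,0,0,0,0],[0,4,85,0,0,0,0],[0,4,88,0,0,0,0],[0,4,88,0,0,0,0],[0,4,88,0,0,0,0],[0,4,88,0,0,0,0]]]'
cat > meas.py <<'E'
from h import *
from scipy.spatial.transform import Rotation as Ro
import sys
c=snap('wrist',sys.argv[1]); s=manip.get_state(); R=Ro.from_quat(np.roll(s['orientation'],-1)).as_matrix(); p=s['ee_pos']
print(p,s['clock'],s['contact_force'].round(2))
g=cv2.GaussianBlur(c['image'].mean(2),(0,0),.7)
def tool(uv,z): return (unproj(c,uv,z,True)-p)@R*1000
for x in (38,55,65):
    X=p+R@np.array([x/1000,.002,(p[2]-.14)]); print('bar u,v',proj(c,X,True).round(1))
    u,v=proj(c,X,True)[0].round().astype(int)
    if v>0: print(v,u-20,g[v,u-20:u+20].astype(int).tolist())
for x in (30,38):
    X=p+R@np.array([x/1000,0,-.006]); u,v=proj(c,X,True)[0].round().astype(int)
    print('ridge',v,u-30,c['image'][v,u-30:u+30,2].tolist())
E
python3 meas.py w6.png
```

```text
clock: 9.37
ee_pos: [0.4642, 0.0428, 0.177]
orientation: [0.001, 0.757, 0.653, 0.001]
contact_force: [-0.3, 0.3, 0.7]
width: 0.0159
finger_force: 30.0
[0.46426365 0.0430365  0.17709063] 9.4167 [ 0.34 -0.28 -0.06]
bar u,v [[285.9 189.6]]
190 266 [87, 79, 76, 74, 72, 71, 73, 77, 82, 86, 85, 81, 75, 72, 75, 89, 108, 121, 126, 127, 127, 127, 126, 126, 127, 131, 131, 120, 103, 89, 82, 82, 87, 92, 93, 92, 92, 91, 90, 90]
bar u,v [[286.  157.5]]
158 266 [128, 127, 129, 134, 142, 152, 159, 157, 150, 141, 131, 118, 102, 86, 77, 81, 100, 118, 127, 128, 128, 128, 128, 128, 128, 128, 129, 129, 129, 129, 129, 129, 129, 129, 129, 129, 129, 129, 128, 128]
bar u,v [[286.  138.2]]
138 266 [125, 125, 125, 131, 141, 153, 162, 163, 155, 143, 133, 120, 105, 90, 78, 78, 93, 111, 120, 121, 120, 122, 124, 122, 113, 102, 97, 96, 97, 104, 116, 126, 131, 131, 131, 131, 131, 131, 131, 131]
ridge 236 253 [246, 245, 245, 246, 247, 246, 225, 161, 132, 137, 136, 133, 131, 130, 132, 134, 136, 137, 139, 140, 137, 136, 134, 131, 131, 130, 131, 133, 134, 136, 139, 140, 138, 137, 135, 134, 131, 129, 129, 130, 131, 132, 135, 132, 120, 99, 72, 61, 86, 128, 152, 151, 146, 144, 145, 145, 138, 110, 83, 96]
ridge 218 253 [245, 245, 245, 245, 246, 237, 180, 133, 135, 139, 137, 135, 135, 136, 137, 138, 139, 140, 141, 140, 138, 135, 134, 132, 131, 132, 133, 134, 136, 137, 138, 139, 140, 139, 137, 135, 134, 133, 131, 131, 130, 131, 131, 131, 127, 110, 83, 61, 78, 127, 156, 153, 146, 144, 145, 145, 141, 124, 93, 81]
```

```bash
python3 -m inch '[[[0,-2.3,2,0,0,0,0],[0,-2.3,8,0,0,0,0],[0,-2.3,8,0,0,0,0],[0,-2.3,8,0,0,0,0],[0,-2.3,8,0,0,0,0]]]'
python3 meas.py w7.png
```

```text
clock: 9.83
ee_pos: [0.4613, 0.0438, 0.1681]
orientation: [-0.0, 0.757, 0.654, -0.0]
contact_force: [-0.5, 0.2, -0.7]
width: 0.0156
finger_force: 30.0
[0.46140277 0.04376164 0.16813303] 9.8833 [ 0.24 -0.18 -1.44]
bar u,v [[286.3 194.8]]
195 266 [84, 81, 84, 95, 110, 122, 122, 108, 85, 69, 66, 70, 74, 78, 83, 87, 87, 83, 78, 73, 72, 81, 99, 117, 128, 136, 141, 135, 119, 103, 90, 84, 85, 89, 92, 92, 92, 92, 98, 111]
bar u,v [[286.4 161.1]]
161 266 [128, 129, 129, 129, 130, 129, 128, 125, 124, 132, 143, 155, 162, 162, 155, 147, 138, 127, 112, 96, 83, 76, 85, 106, 122, 129, 130, 130, 131, 131, 131, 131, 131, 131, 130, 131, 131, 131, 131, 131]
bar u,v [[286.5 140.6]]
141 267 [129, 130, 129, 129, 129, 129, 128, 129, 134, 143, 154, 164, 166, 160, 150, 140, 129, 115, 100, 85, 77, 82, 103, 122, 132, 133, 133, 130, 125, 121, 122, 125, 129, 131, 132, 132, 133, 133, 133, 133]
ridge 237 253 [247, 246, 246, 246, 247, 247, 227, 163, 134, 138, 137, 134, 133, 132, 133, 135, 137, 138, 140, 140, 139, 137, 136, 133, 132, 131, 133, 135, 136, 138, 140, 141, 140, 138, 136, 135, 132, 132, 132, 132, 132, 134, 136, 134, 123, 99, 72, 61, 89, 132, 154, 152, 147, 147, 147, 147, 138, 110, 85, 99]
ridge 218 253 [246, 246, 246, 247, 247, 238, 182, 135, 137, 140, 138, 135, 137, 137, 139, 139, 141, 143, 143, 141, 140, 137, 135, 133, 132, 133, 134, 135, 138, 140, 140, 141, 140, 140, 139, 136, 135, 135, 133, 133, 133, 132, 133, 132, 127, 112, 84, 62, 79, 127, 157, 154, 147, 146, 147, 146, 142, 124, 94, 82]
```

```bash
python3 -m inch '[[[0,1.3,0,0,0,0,0],[0,1.3,0,0,0,0,0],[0,1.3,0,0,0,0,0],[0,1.3,0,0,0,0,0],[0,1.3,0,0,0,0,0],[0,1.3,0,0,0,0,0]]]'
python3 meas.py w8.png
```

```text
clock: 10.38
ee_pos: [0.4626, 0.0435, 0.1681]
orientation: [-0.0, 0.757, 0.654, 0.0]
contact_force: [0.8, -0.6, -0.4]
width: 0.0156
finger_force: 30.0
[0.4626627  0.04354511 0.16814503] 10.4333 [-0.11 -0.17 -0.55]
bar u,v [[286.2 194.7]]
195 266 [84, 81, 84, 94, 103, 96, 77, 66, 68, 73, 77, 81, 86, 88, 85, 80, 75, 72, 78, 96, 116, 126, 128, 127, 129, 136, 142, 136, 120, 103, 90, 84, 84, 89, 92, 92, 92, 93, 98, 112]
bar u,v [[286.3 161. ]]
161 266 [128, 129, 129, 129, 129, 131, 136, 143, 153, 161, 162, 157, 149, 140, 130, 115, 99, 84, 76, 82, 101, 120, 129, 130, 130, 130, 130, 130, 131, 131, 131, 131, 130, 131, 131, 131, 130, 130, 130, 130]
bar u,v [[286.4 140.6]]
141 266 [129, 129, 129, 130, 129, 129, 132, 140, 152, 162, 167, 161, 151, 141, 130, 117, 103, 89, 78, 81, 100, 120, 131, 133, 133, 133, 131, 126, 122, 122, 126, 129, 130, 132, 133, 133, 133, 133, 133, 133]
ridge 237 253 [247, 246, 246, 246, 248, 246, 228, 163, 134, 138, 136, 133, 133, 132, 133, 134, 136, 139, 139, 140, 139, 137, 135, 132, 132, 131, 133, 134, 136, 138, 140, 140, 140, 139, 137, 135, 132, 130, 131, 132, 133, 134, 135, 134, 123, 98, 72, 61, 88, 133, 154, 152, 147, 146, 147, 147, 140, 112, 85, 100]
ridge 218 253 [246, 246, 246, 246, 247, 239, 182, 134, 136, 140, 137, 136, 136, 138, 139, 139, 141, 143, 143, 141, 140, 137, 134, 134, 133, 133, 134, 136, 137, 139, 140, 140, 141, 140, 139, 136, 135, 134, 134, 132, 131, 133, 132, 132, 129, 112, 82, 61, 79, 128, 159, 155, 147, 146, 147, 147, 143, 126, 94, 82]
```

```bash
python3 -m inch '[[[0,0,5,0,0,0,0],[0,0,10,0,0,0,0],[0,0,15,0,0,0,0],[0,0,19,0,0,0,0],[0,0,23,0,0,0,0],[0,0,26,0,0,0,0],[0,0,27,0,0,0,0],[0,0,27,0,0,0,0],[0,0,27,0,0,0,0]]]'
python3 meas.py w9.png | head -1
```

```text
clock: 11.18
ee_pos: [0.4624, 0.0435, 0.141]
orientation: [-0.0, 0.757, 0.654, -0.0]
contact_force: [-0.1, 0.7, -1.0]
width: 0.0155
finger_force: 30.0
[0.46244671 0.04351905 0.14101844] 11.2333 [-0.76 -0.04 -1.83]
```

```bash
python3 -m inch '[[[0,0,0,0,0,0,20],[0,0,0,0,0,0,25],[0,0,0,0,0,0,30],[0,0,0,0,0,0,35],[0,0,0,0,0,0,40],[0,0,-20,0,0,0,40],[0,0,-50,0,0,0,40],[0,0,-85,0,0,0,40],[0,0,-120,0,0,0,50],[0,0,-150,0,0,0,60]]]'
python3 - <<'E'
from h import *
c=snap('wrist','w10.png'); s=snap('scene','s10.png'); t=snap('top'); np.savez('pics/w10.npz',R=c['R'],t=c['t'],cx=c['cx'],cy=c['cy'],vfov=c['vfov'])
f=lambda a,w,h: cv2.resize(np.clip((a/255.)**.6*255,0,255).astype(np.uint8),(w,h),interpolation=cv2.INTER_CUBIC)[:,:,::-1]
cv2.imwrite('pics/chk.png',np.hstack([f(s['image'][120:260,180:320],400,400),f(c['image'][60:260,180:380],400,400)]))
print(manip.get_state()['clock'],manip.get_state()['ee_pos'])
E
```

```text
clock: 12.07
ee_pos: [0.4626, 0.0434, 0.2933]
orientation: [0.0, 0.757, 0.654, 0.0]
contact_force: [0.5, 0.8, -0.4]
width: 0.0512
finger_force: 0.0
12.2167 [0.4639116  0.04370284 0.29309463]
```

View pics/chk.png

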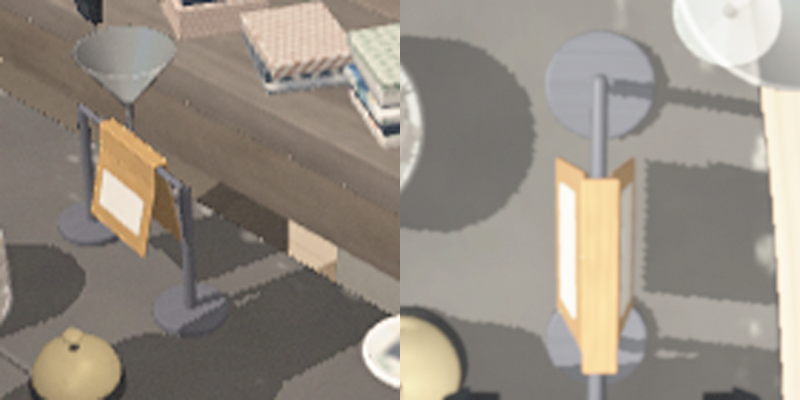

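The card hangs by its ridge on the bar: the ridge is centred at (600,276) in the right panel with the bar at column 599, and the scene view agrees. Next is the clip.

```bash
python3 -m inch '[[[-35,5,0,0,0,0,70],[-75,10,0,0,0,-0.05,88],[-115,16,0,0,0,-0.15,88],[-155,22,0,0,0,-0.25,88],[-195,27,0,0,0,-0.35,88],[-235,33,0,0,0,-0.44,88],[-275,38,0,0,0,-0.44,88],[-315,44,0,0,0,-0.44,88],[-355,50,0,0,0,-0.44,88],[-390,55,0,0,0,-0.44,88]]]'; python3 -m inch '[[[0,0,40,0,0,0,88],[0,0,40,0,0,0,88],[0,0,40,0,0,0,88],[0,0,40,0,0,0,88]]]'
python3 - <<'E'
from h import *
from scipy.spatial.transform import Rotation as Ro
s=manip.get_state(); R=Ro.from_quat(np.roll(s['orientation'],-1)).as_matrix(); p=s['ee_pos']
print(p,R.round(3).tolist(),np.degrees(np.arctan2(R[0,0],R[1,0]))); print('to clip (tool mm)',((np.array([.460,-.372,.08])-p)@R*1000).round(1))
E
```

```text
clock: 13.05
ee_pos: [0.4589, -0.3528, 0.2892]
orientation: [-0.001, 0.597, 0.803, -0.0]
contact_force: [0.4, 0.7, 0.8]
width: 0.0879
finger_force: 0.0
clock: 13.38
ee_pos: [0.4605, -0.3491, 0.2508]
orientation: [-0.001, 0.595, 0.803, 0.0]
contact_force: [0.6, 0.2, 0.0]
width: 0.0881
finger_force: 0.0
[ 0.46052123 -0.34914598  0.25082322] [[-0.291, 0.957, -0.001], [0.957, 0.291, 0.002], [0.002, -0.0, -1.0]] -16.928251930435046
to clip (tool mm) [-22.   -7.1 170.8]
```

```bash
python3 -m inch '[[[-22,-7,30,0,0,0,88],[-22,-7,60,0,0,0,88],[-22,-7,90,0,0,0,88],[-22,-7,120,0,0,0,88],[-22,-7,145,0,0,0,88],[-22,-7,160,0,0,0,88],[-22,-7,169,0,0,0,88],[-22,-7,169,0,0,0,88],[-22,-7,169,0,0,0,88]]]'; python3 -m inch '[[[0,0,0,0,0,0,60],[0,0,0,0,0,0,52],[0,0,0,0,0,0,44],[0,0,0,0,0,0,36],[0,0,0,0,0,0,28],[0,0,0,0,0,0,20],[0,0,0,0,0,0,15],[0,0,0,0,0,0,15],[0,0,0,0,0,0,15]]]'
```

```text
clock: 14.13
ee_pos: [0.4611, -0.3733, 0.0832]
orientation: [0.001, 0.595, 0.803, 0.0]
contact_force: [0.2, 0.5, 0.6]
width: 0.088
finger_force: 0.0
clock: 14.88
ee_pos: [0.4597, -0.3743, 0.0835]
orientation: [0.0, 0.596, 0.803, -0.001]
contact_force: [-8.4, -0.8, 25.3]
width: 0.0307
finger_force: 19.8
```

```bash
python3 -m inch '[[[0,0,-2,0,0,0,15],[0,0,-4,0,0,0,12],[0,0,-7,0,0,0,5],[0,0,-12,0,0,0,5],[0,0,-20,0,0,0,5],[0,0,-30,0,0,0,5],[0,0,-30,0,0,0,5]]]'
python3 - <<'E'
from h import *
s=manip.get_state(); print(s['contact_force'],s['width'],s['finger_force'],s['ee_pos'])
E
```

```text
clock: 15.47
ee_pos: [0.4611, -0.3742, 0.1143]
orientation: [0.002, 0.596, 0.803, 0.0]
contact_force: [0.3, -0.1, 0.1]
width: 0.0237
finger_force: 29.2
[ 0.32716921 -0.07477557  0.05459598] 0.023722882118179005 29.177421927452087 [ 0.46113456 -0.37417056  0.11428839]
```

```bash
python3 -m inch '[[[0,0,-35,0,0,0,5],[0,0,-75,0,0,0,5],[0,0,-115,0,0,0,5],[0,0,-150,0,0,0,5],[0,0,-180,0,0,0,5],[0,0,-190,0,0,0,5],[0,0,-190,0,0,0,5]]]'
python3 - <<'E'
from h import *
c=snap('scene','s11.png'); w=snap('wrist','w11.png'); st=manip.get_state(); p=st['ee_pos']; print(p,st['width'],st['clock'])
for n in ('scene','wrist'):
  for o in manip.outline_of('clip',n)[:2]:
    ys,xs=np.nonzero(o['pixels']); print(n,round(o['score'],2),xs.min(),xs.max(),ys.min(),ys.max())
print('tcp',proj(c,p),'tcp-80',proj(c,p-[0,0,.077]),'+16',proj(c,p+[0,0,.016]))
u,v=proj(c,p-[0,0,.03])[0].astype(int); f=lambda a,w,h: cv2.resize(np.clip((a/255.)**.6*255,0,255).astype(np.uint8),(w,h),interpolation=cv2.INTER_CUBIC)[:,:,::-1]
print(u-50,v-50); cv2.imwrite('pics/chk2.png',np.hstack([f(c['image'][v-50:v+50,u-50:u+50],400,400),f(w['image'][220:420,180:380],400,400)]))
E
```

```text
clock: 16.05
ee_pos: [0.4612, -0.3743, 0.305]
orientation: [0.003, 0.596, 0.803, 0.0]
contact_force: [0.8, 0.8, -1.0]
width: 0.0234
finger_force: 29.2
[ 0.45948249 -0.37283726  0.30096734] 0.023644432440598866 16.15
scene 0.77 346 377 187 225
scene 0.32 201 258 158 237
wrist 0.59 234 317 189 323
tcp [[364.87992792 183.98134774]] tcp-80 [[360.51061926 215.30347419]] +16 [[365.84460514 177.06589632]]
313 146
```

View pics/chk2.png

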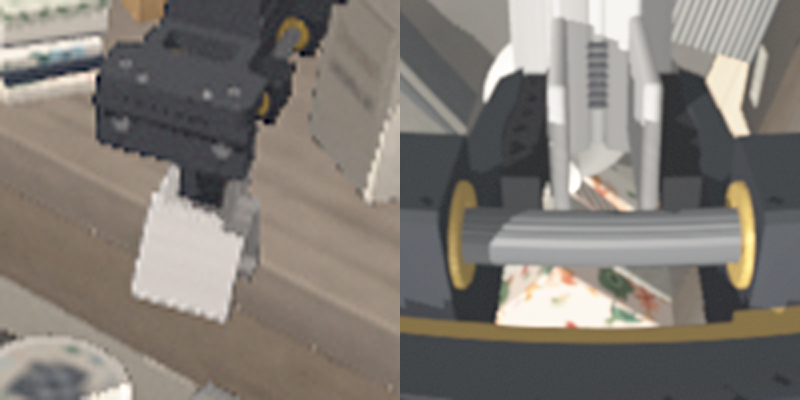

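The clip is gripped and gaping. Its near jaw's lower corners are at (133,295) and (225,322) in the left panel.

Run:
```python
from h import *
from scipy.spatial.transform import Rotation as Ro
from scipy.optimize import least_squares
c=snap('scene'); st=manip.get_state(); p=st['ee_pos']; R=Ro.from_quat(np.roll(st['orientation'],-1)).as_matrix(); print(p)
obs=np.array([[346.3,219.8],[369.3,226.5]])
for y in (-.022,-.028):
    g=lambda q: np.vstack([proj(c,p+R@np.array([x+q[0],y,q[1]])) for x in (.025,-.025)])
    r=least_squares(lambda q:(g(q)-obs).ravel(),[0,.07]); print(y,r.x,g(r.x).round(1).tolist())
    r2=least_squares(lambda q:(np.vstack([proj(c,p+R@np.array([x*q[2]+q[0],y,q[1]])) for x in (.025,-.025)])-obs).ravel(),[0,.07,1]); print(r2.x)
```

```text
[ 0.45908269 -0.37259129  0.29981339]
-0.022 [-0.00272885  0.07895003] [[345.8, 219.6], [369.7, 226.8]]
[-0.00276658  0.0789212   0.95910699]
-0.028 [-0.00420789  0.07398451] [[345.7, 219.5], [369.8, 226.8]]
[-0.00425304  0.07394993  0.95135999]
```

```bash
python3 -m inch '[[[30,9,0,0,0,0,5],[70,22,0,0,0,0.05,5],[110,34,0,0,0,0.1,5],[150,46,0,0,0,0.2,5],[190,59,0,0,0,0.3,5],[230,71,0,0,0,0.4,5],[270,84,0,0,0,0.44,5],[310,96,0,0,0,0.44,5],[345,107,0,0,0,0.44,5],[375,116,0,0,0,0.44,5]]]'; python3 -m inch '[[[15,4,0,0,0,0,5],[15,4,0,0,0,0,5],[15,4,0,0,0,0,5],[15,4,0,0,0,0,5],[15,4,0,0,0,0,5],[15,4,0,0,0,0,5]]]'
python3 - <<'E'
from h import *
from scipy.spatial.transform import Rotation as Ro
s=manip.get_state(); R=Ro.from_quat(np.roll(s['orientation'],-1)).as_matrix(); p=s['ee_pos']
print(p,np.degrees(np.arctan2(R[0,0],R[1,0])),R[2].round(3)); print('to goal (tool mm)',((np.array([.4625,.0435,.2055])-p)@R*1000).round(1),s['width'],s['finger_force'],s['clock'])
c=snap('wrist','w12.png'); np.savez('pics/w12.npz',R=c['R'],t=c['t'],cx=c['cx'],cy=c['cy'],vfov=c['vfov'])
E
```

```text
clock: 17.13
ee_pos: [0.4613, 0.0224, 0.3009]
orientation: [-0.001, 0.756, 0.655, -0.001]
contact_force: [0.2, -0.2, -1.5]
width: 0.0235
finger_force: 29.2
clock: 17.63
ee_pos: [0.4682, 0.0317, 0.3019]
orientation: [0.0, 0.758, 0.653, -0.0]
contact_force: [-0.4, 0.1, -0.7]
width: 0.0233
finger_force: 29.2
[0.46819943 0.03174205 0.3019452 ] 8.530575050185245 [-0.001 -0.001 -1.   ]
to goal (tool mm) [10.8 -7.3 96.4] 0.023303819815599768 29.177709259092808 17.6333
```

```bash
python3 -m inch '[[[11,-7,0,0,0,0,5],[11,-7,20,0,0,0,5],[11,-7,40,0,0,0,5],[11,-7,55,0,0,0,5],[11,-7,55,0,0,0,5],[11,-7,55,0,0,0,5],[11,-7,55,0,0,0,5]]]'
python3 - <<'E'
from h import *
from scipy.spatial.transform import Rotation as Ro
s=manip.get_state(); R=Ro.from_quat(np.roll(s['orientation'],-1)).as_matrix(); p=s['ee_pos']
print(p,'to goal (tool mm)',((np.array([.4625,.0435,.2055])-p)@R*1000).round(1))
w=snap('wrist','w13.png'); c=snap('scene')
f=lambda a,w,h: cv2.resize(np.clip((a/255.)**.6*255,0,255).astype(np.uint8),(w,h),interpolation=cv2.INTER_CUBIC)[:,:,::-1]
cv2.imwrite('pics/chk3.png',np.hstack([f(c['image'][100:220,170:290],400,400),f(w['image'][120:320,180:380],400,400)]))
E
```

```text
clock: 18.27
ee_pos: [0.4637, 0.0448, 0.2478]
orientation: [0.0, 0.757, 0.653, 0.001]
contact_force: [0.6, 0.1, 0.1]
width: 0.0236
finger_force: 29.2
[0.46372426 0.04484416 0.24784905] to goal (tool mm) [-1.5 -1.1 42.3]
```

View pics/chk3.png

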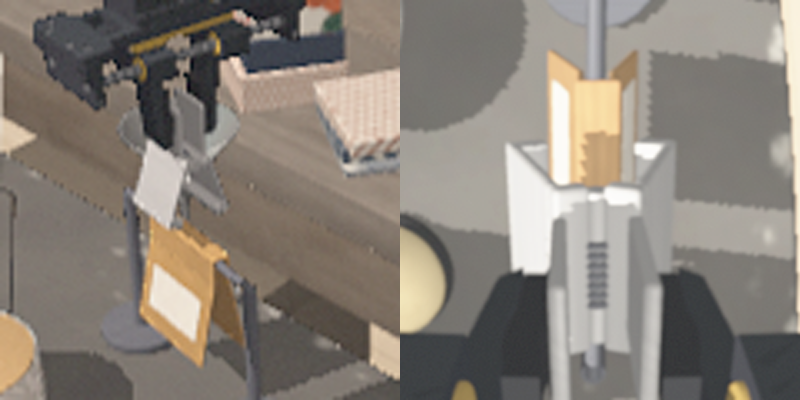

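The card's ridge (579–620) sits between the open jaws (508–675) in the right panel, and the jaws are about 2 mm to the left. I'll shift slightly and go down.

```bash
python3 -m inch '[[[0,1.5,8,0,0,0,5],[0,1.5,16,0,0,0,5],[0,1.5,24,0,0,0,5],[0,1.5,31,0,0,0,5],[0,1.5,37,0,0,0,5],[0,1.5,42,0,0,0,5],[0,1.5,42,0,0,0,5],[0,1.5,42,0,0,0,5],[0,1.5,42,0,0,0,5]]]'
python3 - <<'E'
from h import *
s=manip.get_state(); print(s['ee_pos'],s['contact_force'])
w=snap('wrist','w14.png'); c=snap('scene')
f=lambda a,w,h: cv2.resize(np.clip((a/255.)**.6*255,0,255).astype(np.uint8),(w,h),interpolation=cv2.INTER_CUBIC)[:,:,::-1]
cv2.imwrite('pics/chk4.png',np.hstack([f(c['image'][120:220,180:280],400,400),f(w['image'][120:280,200:360],400,400)]))
E
```

```text
clock: 19.12
ee_pos: [0.4648, 0.045, 0.2052]
orientation: [0.0, 0.757, 0.654, 0.0]
contact_force: [0.6, -0.0, -1.0]
width: 0.0236
finger_force: 29.2
[0.46481336 0.0450357  0.2052224 ] [ 0.60871474 -0.02527163 -0.96459831]
```

View pics/chk4.png

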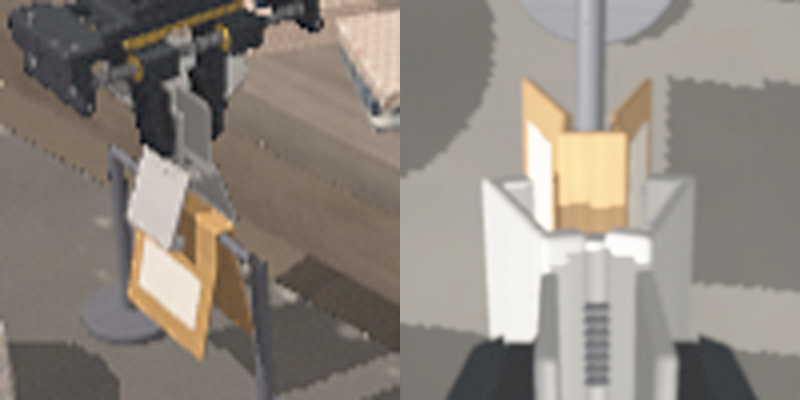

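The jaws (483–695) are centred on the ridge (555–628) to within about 1 mm. The near jaw's lower corners are at (130,221) and (169,249) in the left panel. I'll check the depth from those.

Run:
```python
from h import *
from scipy.spatial.transform import Rotation as Ro
from scipy.optimize import least_squares
c=snap('scene'); st=manip.get_state(); p=st['ee_pos']; R=Ro.from_quat(np.roll(st['orientation'],-1)).as_matrix(); print(p,st['clock'],st['width'],st['finger_force'])
obs=np.array([[130,221],[169,249]])/4+[180,120]
for y in (-.016,-.02):
    r=least_squares(lambda q:(np.vstack([proj(c,p+R@np.array([x+q[0],y,q[1]])) for x in (.025,-.025)])-obs).ravel(),[0,.07]); print(y,r.x,'tip z',p[2]-r.x[1],r.fun.round(1))
# check: ridge-top corners near side predicted
print(((proj(c,np.array([[.4625+.146*s*.045-.008,.0435+.989*s*.045,.1465] for s in (1,-1)]))-[180,120])*4).round())
```

```text
[0.46488224 0.0450967  0.20544058] 19.2667 0.02335169533248348 29.177903048694134
-0.016 [0.01826136 0.09468433] tip z 0.11075624884235317 [-0.4 -0.7  0.3  0.7]
-0.02 [0.0113847  0.08928838] tip z 0.11615220089237338 [-0.4 -0.8  0.4  0.8]
[[133. 170.]
 [211. 231.]]
```

```bash
python3 -m inch '[[[0,0,-1,0,0,0,5],[0,0,-1,0,0,0,5],[0,0,-1,0,0,0,5],[0,0,-1,0,0,0,5],[0,0,-1,0,0,0,5],[0,0,-1,0,0,0,5]]]' && python3 -c "
from workcell import manip
print(manip.job_done())"
```

```text
clock: 19.77
ee_pos: [0.4647, 0.045, 0.2061]
orientation: [-0.0, 0.757, 0.654, 0.0]
contact_force: [-0.1, 0.6, -0.8]
width: 0.0236
finger_force: 29.2
the job is handed in; nothing more can be done
None
```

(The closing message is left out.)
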